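Ratchet down the slack sharpening-stone clamp

ROBOT

A 7-joint arm with a two-finger parallel gripper is mounted at the origin on a cart in front of the work surface, level with it; the furniture and walls round the work are solid. World frame = base frame: x ahead of the robot, y to its left, z up, the work surface at z = 0. Lengths are in m, angles in rad, forces in N, time in s.
With the tool pointing down it reaches from about 0.4 to 0.85 m from the base axis. Payload 10.4 kg.
Tool frame: the origin (TCP) lies between the finger pads; the fingertips stand manip.tcp_to_tips ahead of it and the grasp point (between the pads) lies 2 mm behind it (manip.tcp_to_tips is the distance from the TCP to the fingertips, in m); y points along the fingers, z is the direction in which the jaws open and shut, and the axes are right-handed (so a half turn about y gives the same grasp; the last joint's range is limited). The gripper opens to 85 mm and grips with 20 to 120 N. Pads are 22 mm wide; open, the fingers measure 114 mm over their backs; the gripper's body (76 mm by 85 mm) begins 54 mm behind the grasp point. The pads swing forward as they close: fully open they stand 13 mm farther back than shut.
Start: joints at [-1.292, 0.332, -0.065, 1.46, 0.022, 1.35, -0.088], TCP at [0.186, 0.597, 0.248] pointing down, gripper open.
Joint ranges: [-2.6, 2.6], [-0.5, 2.12], [-1.47, 1.34], [0.16, 2.42], [-1.27, 4.41], [0.06, 2.06], [-2.6, 2.6]. Speed limits (rad/s): [2.22, 2.22, 2.79, 2.79, 3.14, 3.14, 3.14].

INTERFACE

Orientations are given as a unit quaternion [x, y, z, w].
In Python, from workcell import manip gives the robot as it stands. The module is installed in compiled form; this text tells all that it offers.
- The arm moves only by the tool move_arm, never from a script. Its argument "increments" is a list of rows, each an object with "offset": the shift along the tool's x, y, z in m, a list of three; "yaw": the turn about the tool's y in degrees; "jaw": the closure in counts, from 0 (fully open) to 255 (shut). In form: [{"offset": [tx, ty, tz], "yaw": yaw, "jaw": jaw}, ...]. A call has 1 to 10 rows; each row is the pose to reach, as a shift and turn from the pose measured when the call began, along the tool's axes at that moment; what a row does not reach only later rows make up. A row lasts 1/12 s, in which the tool goes at most 41.7 mm and 7.16 degrees, less where a joint would pass 70% of its speed; a pose out of reach is approached as far as the arm can. A call with a gripper value outside its range is refused whole. The fingers move at their own pace and stop on an object; "squeeze" is the grip in N (left out, the last holds). Time passes only in rows, so rows that repeat a pose let the fingers close. It gives the time, the measured TCP pose, the force and the opening at its end, in the units of the state.
- manip.get_obs(): the state, without advancing time (a new reading comes with each control period).
- manip.camera(name): name is "scene" or "top" or "wrist"; returns a dict with "pixels" (480x640x3 uint8, red, green, blue), "depth" (480x640 float32, m along the optical axis (not along the pixel's ray), 0 where there is no reading), "intrinsics" (3x3 intrinsics, pixels), "D" ([k1, k2, p1, p2, k3] as OpenCV has them; the pictures are not rectified), "R" (3x3) and "t" (3): a world point X has camera coordinates R X + t; the wrist camera has in their place "mount" (4x4, takes a point from camera to tool coordinates, whose origin is the TCP and whose axes are the tool frame's). Camera axes: x right, y down, z forward; pixel columns grow to the right and rows downward; lengths in m; the calibration is good to about 2 mm. A picture is of the moment at which its call begins: read the wrist's pose just before it.
- manip.hand_in(): hands the job in, once; it reports no verdict.
Trained networks look in a picture, given as the dict that the camera call returned (one of the last four; its "shot" number tells which), for a name from the list of things; names that differ only in an ending like _2 or _b are one class to them, and where a whole thing is asked for, a point or a joint stands for the part that bears it (a point fixed in the world has none). Each returns a list of dicts, best first, with "confidence" (0 to 1); they miss things now and then, are a little off and sometimes report something else, mostly with a low value. They report only what shows in the picture. A call takes as long as a camera call.
- manip.recognise(picture, query): "bbox" ([left, top, right, bottom] in pixels, round what is visible of it).
- manip.spot_point(picture, query): "centre" ([column, row] in pixels: a listed point, or the origin of a listed thing).
The state is a dict: "clock": time; "joint_pos": joint angles; "joint_velocities": joint speeds; "tau": joint torques, N m; "position": TCP position; "ee_rot": TCP orientation; "ft_force": force on the tool from outside, world axes, zero at the start; "torque": the same for the moment, N m; "grip_width": opening from 0.0 (shut) to 1.0 (fully open).
Only numpy, scipy, OpenCV 4.12 (cv2) and the standard library are available. Lean on these libraries where they do the work, as an engineer would, in place of code of your own. Each camera call takes 0.05 s, during which the arm holds its last target. There are 200 camera calls.

TASK

Of the two sharpening-stone clamps on the worktop, one is still slack: its screw stands high and its presser foot hangs clear of the stone. Take that clamp's ratchet wrench by the handle and swing it clockwise (seen from above), let it click freely back, and swing again, as often as needed, until the foot sits firmly on the stone; then let go. Leave the other clamp's wrench alone and do not disturb the things standing around.

Things in the scene. Friction and masses are not known exactly. Their poses are not given: they have to be found in the camera images.
- clamp_a: The SLACK clamp, fixed to the worktop, at the left or right place: steel base 180 x 104 mm, top 12 mm high; grey stone 160 x 56 x 24 mm on it; steel bridge across, top at 74 mm; toothed wheel (56 mm across) and ratchet wrench on its screw. The screw's top stands 115 to 117 mm above the worktop. Origin: on the worktop under the turning axis; z up, -x to its near side, where the handle is.
- clamp_a_axis (a point): Point on the slack clamp's vertical turning axis, at the height of the middle of the wrench handle: 91 mm above the worktop. The wrench turns about this axis.
- clamp_a_grip (a point): Point to grip on the slack clamp's wrench: the middle of its level, dark wooden handle, 150 mm from the turning axis, 91 mm above the worktop. The handle is 20 mm wide, 20 mm high, and runs from 100 to 196 mm from the axis; its -x axis points outward along the handle. Beyond 100 mm from the axis nothing is under it. It moves on a level circle about the axis.
- clamp_a_wrench (a joint): Slack clamp's wrench, rad: 0 = right-hand stop (handle 0.62 to the right of the clamp's -x direction, seen from the robot), 1.24 = left-hand stop. Grows clockwise from above: the working stroke. On the return the ratchet slips freely (under 2 N at the handle). 20 teeth of 0.314 rad: a working stroke may lose up to 0.33 before it bites, then takes about 6 N at the handle.
- clamp_a_wheel (a joint): How far the slack clamp's toothed wheel (the screw's nut) has been tightened, rad: starts at 0 to 0.4. The screw goes down 5 mm per rad: the foot touches the stone at 2.4, beyond that its 5 mm rubber pad is squeezed, up to a hard stop at 3.1. Two to four strokes are needed. It stays where it is left.
- clamp_b: The other clamp, alike but already TIGHT: its foot sits on its stone and its screw's top is lower, 105 mm above the worktop. Same origin and axes. It stands about 240 mm to the left or right of the slack one.
- clamp_b_wrench (a joint): Angle of the tight clamp's wrench (same meaning as for the slack one); to be left alone.

How it is judged:
At the end, for the whole second after the job is handed in: The slack clamp's wheel has been tightened to at least 2.22 rad (foot within 1 mm of the stone or pressed onto it), and wheel and wrench are at rest (value of joint clamp_a_wheel above 2.22 rad and velocity of joint each of clamp_a_wheel, clamp_a_wrench below 0.1 rad/s and velocity of joint clamp_a_wrench above -0.1 rad/s); the robot touches nothing.
It fails at once if the tight clamp's wrench is swung (value of joint clamp_b_wrench above 1.05 rad or value of joint clamp_b_wrench below 0.2 rad).
It fails at once if a thing standing around is shifted by more than 30 mm (distance of any of pepper_shaker, garlic, honey_jar, mug_white, oil_jar, bottle_1, spoon from where it was at the start of the episode above 0.03 m).
It also fails if it takes over 51 s, if anything falls off the work surface, if the arm or the gripper's body presses on something with over 40 N, if the wrist force passes 120 N, or if a joint passes its speed limit or range.

## Working session

There is one attempt and no reset: what is moved stays moved. The work goes in short steps, Python scripts to look and compute and a tool call to move; the robot and the scene stay as the last step left them, time stands still between calls to the robot, and variables do not carry over. Pictures are saved under pics/ and viewed, about 8 in all and at most 12, crops included, and the job is handed in when it is done.

Besides the shell and the picture viewer there is one more tool, called after ">>>" as name(argument=value, ...) on one line, values as JSON. move_arm: Moves the arm, as the interface text tells. Its arguments: {"type":"object","properties":{"increments":{"type":"array","items":{"type":"object","properties":{"offset":{"type":"array","items":{"type":"number"}},"yaw":{"type":"number"},"jaw":{"type":"number"}}}},"squeeze":{"type":"number"}},"required":["increments"]}

```bash
mkdir -p pics; cat > h.py <<'E'
import numpy as np, cv2
from workcell import manip
from scipy.spatial.transform import Rotation as Ro
def world(p,uv,obs=None,z=None):
    K=np.array(p["intrinsics"]);D=np.array(p["D"])
    n=cv2.undistortPoints(np.array([[uv]],float),K,D)[0,0]; ray=np.array([n[0],n[1],1.])
    if "R" in p: R=np.array(p["R"]).T; c=-R@np.array(p["t"])
    else:
        T=np.eye(4);T[:3,:3]=Ro.from_quat(obs["ee_rot"]).as_matrix();T[:3,3]=obs["position"];T=T@np.array(p["mount"]);R=T[:3,:3];c=T[:3,3]
    if z is None:
        u,v=int(round(uv[0])),int(round(uv[1])); return c+R@ray*float(p["depth"][v,u])
    r=R@ray; return c+r*(z-c[2])/r[2]
E
python3 - <<'E'
from h import *
o=manip.get_obs();print({k:np.round(v,3) for k,v in o.items()},manip.tcp_to_tips)
ims=[]
for n in("top","scene"):
    p=manip.camera(n);cv2.imwrite(f"pics/{n}1.png",cv2.cvtColor(p["pixels"],cv2.COLOR_RGB2BGR))
    for q in("clamp_a","clamp_b"):
        for r in manip.recognise(p,q)[:3]:print(n,q,np.round(r["bbox"]),r["confidence"])
    for q,z in(("clamp_a_axis",.091),("clamp_a_grip",.091),("clamp_a",0),("clamp_b",0)):
        for r in manip.spot_point(p,q)[:3]:print(n,q,np.round(r["centre"]),r["confidence"],world(p,r["centre"],z=z).round(3),world(p,r["centre"]).round(3))
E
```

```text
{'clock': np.float64(0.0), 'joint_pos': array([-1.292,  0.333, -0.065,  1.461,  0.022,  1.35 , -0.088]), 'joint_velocities': array([-0.001,  0.001,  0.001,  0.001,  0.   ,  0.001,  0.   ]), 'tau': array([-1.0000e-03, -6.2545e+01,  4.8000e-02, -3.9160e+01,  1.6000e-02,
        1.0000e-02,  0.0000e+00]), 'position': array([0.186, 0.596, 0.247]), 'ee_rot': array([ 0.7  , -0.106,  0.106, -0.699]), 'ft_force': array([-0.094,  0.98 ,  0.549]), 'torque': array([ 0.018, -0.014, -0.004]), 'grip_width': np.float64(1.002)} 0.017
top clamp_a [331. 183. 394. 344.] 0.87
top clamp_a [222. 166. 291. 320.] 0.71
top clamp_b [331. 183. 394. 344.] 0.87
top clamp_b [222. 166. 291. 320.] 0.71
top clamp_a_axis [250. 205.] 0.85 [0.61  0.267 0.091] [0.606 0.263 0.11 ]
top clamp_a_grip [255. 293.] 0.56 [0.462 0.251 0.091] [0.461 0.25  0.099]
top clamp_a [363. 233.] 0.94 [0.582 0.07  0.   ] [0.565 0.076 0.093]
top clamp_b [363. 233.] 0.94 [0.582 0.07  0.   ] [0.565 0.076 0.093]
scene clamp_a [200. 238. 393. 326.] 0.79
scene clamp_a [235. 175. 387. 248.] 0.57
scene clamp_a [201. 245. 350. 271.] 0.45
scene clamp_b [200. 238. 393. 326.] 0.79
scene clamp_b [235. 175. 387. 248.] 0.57
scene clamp_b [201. 245. 350. 271.] 0.45
scene clamp_a_axis [340. 192.] 0.71 [0.604 0.258 0.091] [0.603 0.249 0.097]
scene clamp_a_grip [260. 197.] 0.87 [0.463 0.242 0.091] [0.463 0.244 0.09 ]
scene clamp_a [330. 302.] 0.83 [0.582 0.07  0.   ] [0.58  0.025 0.042]
scene clamp_a [344. 230.] 0.62 [0.614 0.267 0.   ] [0.61  0.213 0.039]
scene clamp_b [330. 302.] 0.83 [0.582 0.07  0.   ] [0.58  0.025 0.042]
scene clamp_b [344. 230.] 0.62 [0.614 0.267 0.   ] [0.61  0.213 0.039]
```

View pics/top1.png

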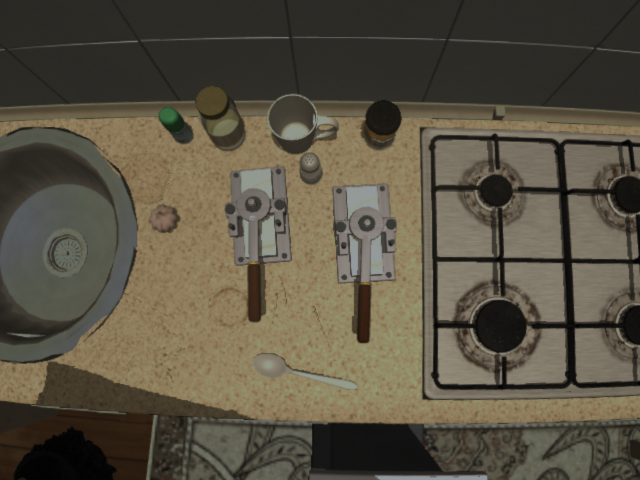

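View pics/scene1.png

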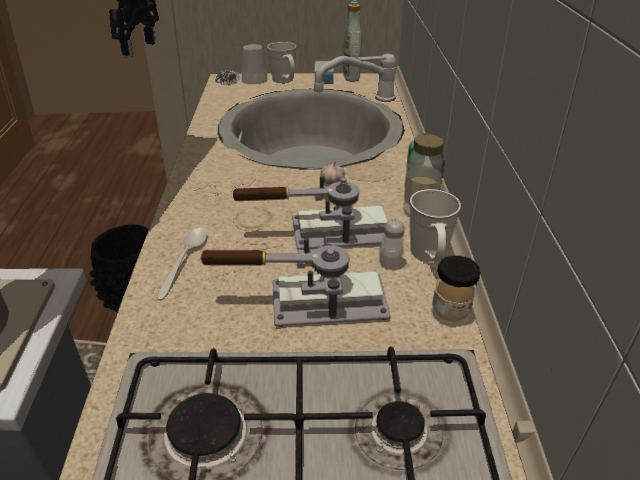

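The top view shows the left clamp with its wheel at (252,204) and handle at (254,292), and the right clamp with its wheel at (367,223) and handle at (364,312). The spoon lies at (300,372), on the robot's side of both. Next I'll compare the screw heights.

```bash
cat > m.py <<'E'
from h import *
p=manip.camera("top");d=p["depth"]
K=np.array(p["intrinsics"]);R=np.array(p["R"]).T;c=-R@np.array(p["t"])
v,u=np.mgrid[0:480,0:640];n=cv2.undistortPoints(np.stack([u.ravel(),v.ravel()],1).astype(float)[:,None],K,np.array(p["D"]))[:,0]
W=(c+(np.c_[n,np.ones(len(n))]*d.ravel()[:,None])@R.T).reshape(480,640,3)
for nm,(x,y) in dict(L=(252,204),R=(367,223)).items():
    w=W[y-6:y+7,x-6:x+7];print(nm);print((w[...,2]*1000).round().astype(int))
    g=W[y-25:y+25,x-25:x+25].reshape(-1,3);k=g[(g[:,2]>.082)&(g[:,2]<.13)];print("wheel",k.mean(0).round(3))
    g=W[y+58:y+130,x-25:x+25].reshape(-1,3);k=g[(g[:,2]>.07)&(g[:,2]<.13)];print("handle",k.mean(0).round(3),k.min(0).round(3),k.max(0).round(3));
    print("worktop",np.median(W[y+50:y+90,x-50:x-30,2]))
print("spoon",W[365,270].round(3),W[384,350].round(3),"camera",c.round(3))
b=p["pixels"][160:360,205:415][:,:,::-1];cv2.imwrite("pics/top2.png",cv2.resize(b,None,fx=2.9,fy=2.9,interpolation=cv2.INTER_CUBIC))
q=manip.camera("scene");cv2.imwrite("pics/sc2.png",cv2.resize(q["pixels"][170:335,190:400][:,:,::-1],None,fx=3.5,fy=3.5,interpolation=cv2.INTER_CUBIC))
E
python3 m.py
```

```text
L
[[ 93 100  98  97 118 116 116  98  97  99  99 100  97]
 [ 98  99  99 116 117 116 117 115  98  97  99  95  99]
 [ 96  98 117 118 115 115 117 116 111  98  99  96  99]
 [ 97  96 117 116 116 116 120 116 116 109  96  97 100]
 [ 95  96 116 116 119 116 118 116 109 109  97  98  95]
 [ 98  98 110 115 116 117 114 114 110 106  99  97  96]
 [ 99  97 100 114 116 115 113 111 109 102  99  98  97]
 [ 98  94  99 108 110 110 111 106 104  99  98  97  96]
 [ 97  96  99  95 104 105 107 102 100  98  97  96  98]
 [ 99  96  95  98  95  96  97  95  98  98  98  98 102]
 [ 97  99  98  96  98  99  97  95  99  97  98  97  96]
 [ 94  97 100  97 101  97  97 101  98  97  98  97  97]
 [ 94  91  99 101  97  97  97  96  95 100  96  96  96]]
wheel [0.606 0.262 0.096]
handle [0.463 0.253 0.099] [0.414 0.242 0.083] [0.513 0.266 0.105]
worktop -0.00029904601772740014
R
[[ 94  97  96  99  95  95  97  99  99  96  97  98  94]
 [ 96  99  95  97  96  97  96  98  98  98  98  98  95]
 [ 97  97  98  98  99 106 104 106  97  97  96  99  98]
 [ 99  95  96  99 104 105 106 103 106  98  97  98  99]
 [ 97  96  99 107 103 104 106 107 102 100  98  95  98]
 [ 98  97 100 105 106 104 106 104 106 104  98  98  98]
 [100  98  99 105 104 105 105 106 107  98  97 100  98]
 [ 98  98  95 101 104 108 108 105 105  96  96  99  98]
 [ 98  97  97 101  99 104 102 104 100  95  97  98  97]
 [ 97  98  98  98  96  98  98  98  98  97  99  99  97]
 [ 98  95  97  96  96  96  99  95  95  97  96  98  98]
 [ 96  99  97  98  97  99  96  96  97  99  95  97  93]
 [ 96  97  96  98  97  98  98  97  96  98  97  97  96]]
wheel [0.577 0.071 0.095]
handle [0.435 0.074 0.099] [0.386 0.062 0.087] [0.485 0.084 0.104]
worktop -0.00046826307687508617
spoon [ 0.338  0.234 -0.   ] [0.309 0.09  0.002] camera [0.414 0.126 0.923]
```

View pics/sc2.png

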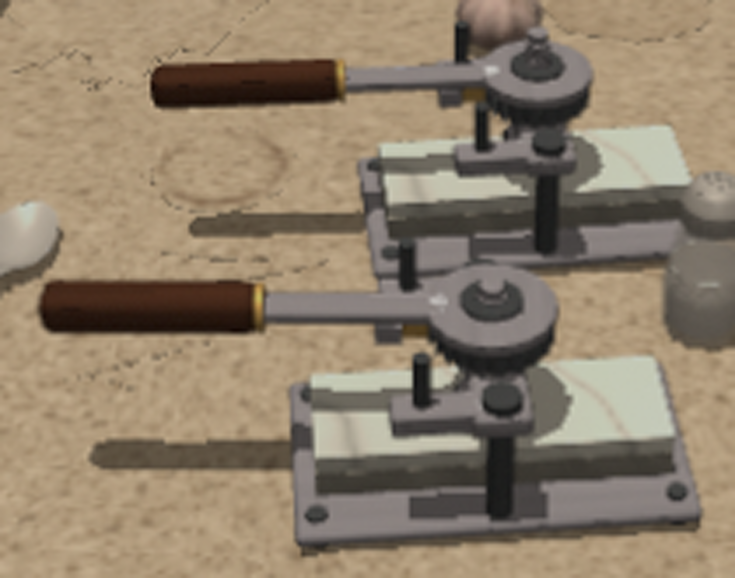

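The left clamp is the slack one: its screw top measures about 116.5 mm, against 105 mm on the right. Its axis is near (0.606, 0.264) and its handle points at roughly -x. I'll write a planner that turns handle angles into increments.

```bash
cat > plan.py <<'E'
from h import *
AX=np.array([0.606,0.264]); R0=0.15; Z=0.088
# phi: handle direction, 0 = world -x, positive towards +y (clockwise)
def rows(phis,z=Z,n=None,r=R0):
    o=manip.get_obs();M=Ro.from_quat(o["ee_rot"]).as_matrix();p=np.array(o["position"])
    for ph in phis:
        t=np.array([-np.cos(ph),np.sin(ph)]);g=np.array([*(AX+r*t),z])
        tan=np.array([np.sin(ph),np.cos(ph),0])
        zt=tan if tan@M[:,2]>0 else -tan
        # yaw about tool y taking tool z to zt
        l=M.T@zt; yaw=np.degrees(np.arctan2(l[0],l[2]))
        off=M.T@(g-p)
        print(f"{ph:.2f}",(off).round(3).tolist(),round(float(yaw),1))
def state():
    o=manip.get_obs();d=np.array(o["position"])[:2]-AX
    print("t",round(float(o["clock"]),2),"pos",np.round(o["position"],3),"F",np.round(o["ft_force"],1),"w",round(float(o["grip_width"]),3),"r",round(float(np.hypot(*d)),3),"phi",round(float(np.arctan2(d[1],-d[0])),3),"j",np.round(o["joint_pos"],2),"tooly",Ro.from_quat(o["ee_rot"]).as_matrix()[:,1].round(2),"toolz",Ro.from_quat(o["ee_rot"]).as_matrix()[:,2].round(2))
E
python3 -c "
from plan import *
state();rows([-.07],z=.2)"
```

```text
t 0.8 pos [0.186 0.597 0.248] F [-0.   0.6  0.1] w 1.001 r 0.536 phi 0.67 j [-1.29  0.33 -0.06  1.46  0.02  1.35 -0.09] tooly [ 0.  0. -1.] toolz [0.3  0.95 0.  ]
-0.07 [0.36, 0.048, -0.247] -21.3
```

>>> move_arm(increments=[{"offset": [0.03, 0.004, -0.02], "yaw": -2, "jaw": 0}, {"offset": [0.06, 0.008, -0.04], "yaw": -4, "jaw": 0}, {"offset": [0.09, 0.012, -0.06], "yaw": -6, "jaw": 0}, {"offset": [0.12, 0.016, -0.082], "yaw": -8, "jaw": 0}, {"offset": [0.15, 0.02, -0.103], "yaw": -10, "jaw": 0}, {"offset": [0.18, 0.024, -0.124], "yaw": -12, "jaw": 0}, {"offset": [0.21, 0.028, -0.144], "yaw": -14, "jaw": 0}, {"offset": [0.24, 0.032, -0.165], "yaw": -16, "jaw": 0}, {"offset": [0.27, 0.036, -0.185], "yaw": -18, "jaw": 0}, {"offset": [0.3, 0.04, -0.206], "yaw": -20, "jaw": 0}])

```text
clock: 1.63
position: [0.4119, 0.3095, 0.2085]
ee_rot: [-0.707, -0.018, 0.017, 0.707]
ft_force: [-0.2, -0.2, 0.3]
grip_width: 0.999
```

```bash
python3 -c "
from plan import *
state();rows([-.07],z=.18)"
```

```text
t 1.63 pos [0.412 0.309 0.208] F [-0.2 -0.2  0.3] w 0.999 r 0.199 phi 0.23 j [-0.85  0.11  0.13  1.81 -0.02  1.22  0.9 ] tooly [ 0.  0. -1.] toolz [-0.05  1.    0.  ]
-0.07 [0.042, 0.028, -0.058] -1.2
```

>>> move_arm(increments=[{"offset": [0.02, 0.01, -0.03], "yaw": -1.2, "jaw": 0}, {"offset": [0.042, 0.028, -0.058], "yaw": -1.2, "jaw": 0}, {"offset": [0.042, 0.028, -0.058], "yaw": -1.2, "jaw": 0}, {"offset": [0.042, 0.028, -0.058], "yaw": -1.2, "jaw": 0}])

```text
clock: 1.97
position: [0.4575, 0.2514, 0.1796]
ee_rot: [0.707, 0.023, -0.023, -0.707]
ft_force: [0.4, 0.6, -0.4]
grip_width: 0.999
```

```bash
python3 - <<'E'
from plan import *
o=manip.get_obs();p=manip.camera("wrist");cv2.imwrite("pics/w1.png",p["pixels"][:,:,::-1])
state()
for q in("clamp_a_axis","clamp_a_grip"):
    for r in manip.spot_point(p,q)[:2]:print(q,np.round(r["centre"]),r["confidence"],world(p,r["centre"],o,.091).round(3),world(p,r["centre"],o).round(3))
rows([-.07],z=.15);rows([-.07])
E
```

```text
t 2.02 pos [0.457 0.253 0.18 ] F [-0.3  1.7  1. ] w 1.001 r 0.15 phi -0.072 j [-0.77  0.15  0.19  1.83 -0.03  1.16  1.07] tooly [-0.  0. -1.] toolz [-0.07  1.    0.  ]
clamp_a_grip [325. 257.] 0.62 [0.462 0.254 0.091] [0.458 0.253 0.102]
-0.07 [0.0, 0.031, -0.001] 0.1
-0.07 [-0.0, 0.093, -0.001] 0.1
```

View pics/w1.png

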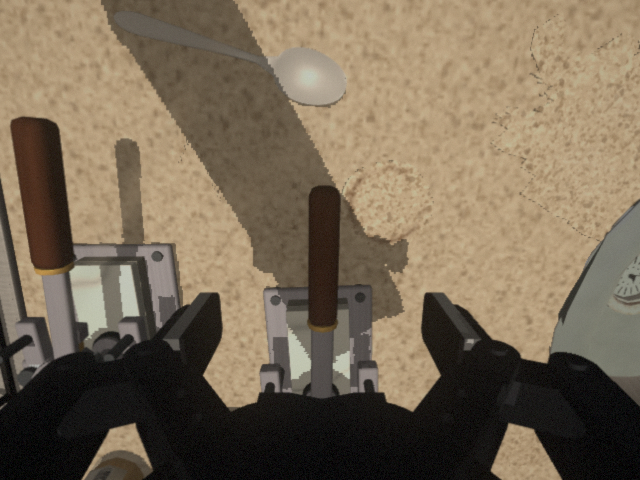

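The wrist view shows the handle at (323,255), midway between the open fingers at (215,320) and (430,320). The base edges are nearly parallel to the handle, so the stroke centre is at about phi = -0.06. Going down and closing to a loose fork.

>>> move_arm(increments=[{"offset": [0, 0.03, 0], "yaw": 0, "jaw": 0}, {"offset": [0, 0.06, 0], "yaw": 0, "jaw": 40}, {"offset": [0, 0.092, 0], "yaw": 0, "jaw": 80}, {"offset": [0, 0.092, 0], "yaw": 0, "jaw": 120}, {"offset": [0, 0.092, 0], "yaw": 0, "jaw": 150}, {"offset": [0, 0.092, 0], "yaw": 0, "jaw": 180}, {"offset": [0, 0.092, 0], "yaw": 0, "jaw": 180}, {"offset": [0, 0.092, 0], "yaw": 0, "jaw": 180}], squeeze=20)

```text
clock: 2.78
position: [0.4572, 0.2559, 0.0908]
ee_rot: [-0.705, -0.027, 0.024, 0.708]
ft_force: [-0.1, -0.6, -0.1]
grip_width: 0.298
```

```bash
python3 -c "
from plan import *
state();rows(np.arange(-.07,-.67,-.065))"
```

```text
t 2.78 pos [0.457 0.256 0.091] F [-0.1 -0.6 -0.1] w 0.298 r 0.149 phi -0.054 j [-0.76  0.26  0.18  1.92 -0.06  0.97  1.09] tooly [ 0.  0. -1.] toolz [-0.07  1.    0.  ]
-0.07 [-0.001, 0.003, -0.002] 0.1
-0.14 [-0.001, 0.003, -0.012] -3.6
-0.20 [0.0, 0.003, -0.022] -7.3
-0.27 [0.002, 0.003, -0.031] -11.1
-0.33 [0.004, 0.003, -0.041] -14.8
-0.40 [0.007, 0.003, -0.05] -18.5
-0.46 [0.01, 0.003, -0.059] -22.2
-0.53 [0.014, 0.003, -0.068] -26.0
-0.59 [0.019, 0.003, -0.077] -29.7
-0.66 [0.024, 0.003, -0.085] -33.4
```

>>> move_arm(increments=[{"offset": [-0.001, 0.003, -0.012], "yaw": -3.6, "jaw": 180}, {"offset": [0, 0.003, -0.022], "yaw": -7.3, "jaw": 180}, {"offset": [0.002, 0.003, -0.031], "yaw": -11, "jaw": 180}, {"offset": [0.004, 0.003, -0.041], "yaw": -15, "jaw": 180}, {"offset": [0.007, 0.003, -0.05], "yaw": -18.5, "jaw": 180}, {"offset": [0.01, 0.003, -0.059], "yaw": -22, "jaw": 180}, {"offset": [0.014, 0.003, -0.068], "yaw": -26, "jaw": 180}, {"offset": [0.019, 0.003, -0.077], "yaw": -30, "jaw": 180}, {"offset": [0.023, 0.003, -0.084], "yaw": -33, "jaw": 180}, {"offset": [0.023, 0.003, -0.084], "yaw": -33, "jaw": 180}])

```text
clock: 3.62
position: [0.4876, 0.1725, 0.0889]
ee_rot: [-0.67, -0.227, 0.223, 0.671]
ft_force: [0.3, -1.1, -0.2]
grip_width: 0.295
```

```bash
python3 -c "
from plan import *
state();rows(np.linspace(-.66,.56,21)[1:])"
```

```text
t 3.62 pos [0.488 0.172 0.089] F [ 0.3 -1.1 -0.2] w 0.295 r 0.15 phi -0.658 j [-0.57  0.25  0.16  1.94 -0.05  0.96  1.83] tooly [ 0.01  0.   -1.  ] toolz [-0.6  0.8 -0. ]
-0.60 [-0.0, 0.001, 0.009] 2.8
-0.54 [0.001, 0.001, 0.018] 6.3
-0.48 [0.002, 0.001, 0.027] 9.8
-0.42 [0.004, 0.001, 0.036] 13.3
-0.35 [0.006, 0.001, 0.045] 16.8
-0.29 [0.009, 0.001, 0.054] 20.3
-0.23 [0.012, 0.001, 0.062] 23.8
-0.17 [0.016, 0.001, 0.07] 27.3
-0.11 [0.021, 0.001, 0.078] 30.8
-0.05 [0.026, 0.001, 0.086] 34.3
0.01 [0.031, 0.001, 0.093] 37.8
0.07 [0.037, 0.001, 0.1] 41.3
0.13 [0.043, 0.001, 0.107] 44.8
0.19 [0.05, 0.001, 0.113] 48.3
0.26 [0.057, 0.001, 0.119] 51.7
0.32 [0.064, 0.001, 0.125] 55.2
0.38 [0.072, 0.001, 0.13] 58.7
0.44 [0.08, 0.001, 0.134] 62.2
0.50 [0.088, 0.001, 0.138] 65.7
0.56 [0.096, 0.001, 0.142] 69.2
```

>>> move_arm(increments=[{"offset": [0, 0.001, 0.009], "yaw": 3, "jaw": 180}, {"offset": [0.001, 0.001, 0.018], "yaw": 6.5, "jaw": 180}, {"offset": [0.002, 0.001, 0.027], "yaw": 10, "jaw": 180}, {"offset": [0.004, 0.001, 0.036], "yaw": 13.3, "jaw": 180}, {"offset": [0.006, 0.001, 0.045], "yaw": 17, "jaw": 180}, {"offset": [0.009, 0.001, 0.054], "yaw": 20.3, "jaw": 180}, {"offset": [0.012, 0.001, 0.062], "yaw": 24, "jaw": 180}, {"offset": [0.016, 0.001, 0.07], "yaw": 27.3, "jaw": 180}, {"offset": [0.021, 0.001, 0.078], "yaw": 31, "jaw": 180}, {"offset": [0.026, 0.001, 0.086], "yaw": 34.3, "jaw": 180}])

```text
clock: 4.45
position: [0.4572, 0.2565, 0.0889]
ee_rot: [-0.706, -0.018, 0.013, 0.708]
ft_force: [3.3, -4.7, -1.1]
grip_width: 0.293
```

```bash
python3 -c "
from plan import *
state();rows(np.linspace(-.05,.55,11)[1:])"
```

```text
t 4.45 pos [0.457 0.257 0.089] F [ 3.3 -4.7 -1.1] w 0.293 r 0.149 phi -0.05 j [-0.76  0.26  0.18  1.92 -0.06  0.96  1.06] tooly [ 0.01  0.   -1.  ] toolz [-0.04  1.    0.  ]
0.01 [-0.001, 0.001, 0.009] 3.1
0.07 [-0.0, 0.001, 0.018] 6.5
0.13 [0.001, 0.001, 0.027] 9.9
0.19 [0.003, 0.001, 0.036] 13.4
0.25 [0.005, 0.001, 0.044] 16.8
0.31 [0.008, 0.001, 0.053] 20.2
0.37 [0.012, 0.001, 0.061] 23.7
0.43 [0.015, 0.001, 0.069] 27.1
0.49 [0.02, 0.001, 0.077] 30.6
0.55 [0.025, 0.001, 0.085] 34.0
```

>>> move_arm(increments=[{"offset": [-0.001, 0.001, 0.009], "yaw": 3, "jaw": 180}, {"offset": [0, 0.001, 0.018], "yaw": 6.5, "jaw": 180}, {"offset": [0.001, 0.001, 0.027], "yaw": 10, "jaw": 180}, {"offset": [0.003, 0.001, 0.036], "yaw": 13.4, "jaw": 180}, {"offset": [0.005, 0.001, 0.044], "yaw": 16.8, "jaw": 180}, {"offset": [0.008, 0.001, 0.053], "yaw": 20.2, "jaw": 180}, {"offset": [0.012, 0.001, 0.061], "yaw": 23.7, "jaw": 180}, {"offset": [0.015, 0.001, 0.069], "yaw": 27, "jaw": 180}, {"offset": [0.02, 0.001, 0.077], "yaw": 30.6, "jaw": 180}, {"offset": [0.024, 0.001, 0.084], "yaw": 33.6, "jaw": 180}])

```text
clock: 5.28
position: [0.477, 0.34, 0.0886]
ee_rot: [-0.68, 0.19, -0.193, 0.681]
ft_force: [-26.3, -48.1, 28.3]
grip_width: 0.296
```

```bash
cat > chk.py <<'E'
from plan import *
state()
p=manip.camera("top");K=np.array(p["intrinsics"]);R=np.array(p["R"]);t=np.array(p["t"])
d=p["depth"];Rc=R.T;c=-Rc@t
v,u=np.mgrid[180:230,225:280];n=cv2.undistortPoints(np.stack([u.ravel(),v.ravel()],1).astype(float)[:,None],K,np.array(p["D"]))[:,0]
W=c+(np.c_[n,np.ones(len(n))]*d[180:230,225:280].ravel()[:,None])@Rc.T
near=np.hypot(W[:,0]-.606,W[:,1]-.264)<.012
z=np.sort(W[near,2])[::-1];print("screw top z",(z[:25]*1000).round(0), "median top15",np.median(z[:15]))
cv2.imwrite("pics/chk.png",cv2.resize(p["pixels"][160:340,180:400][:,:,::-1],None,fx=2.5,fy=2.5))
E
python3 chk.py; python3 -c "
from plan import *
rows(np.linspace(.54,-.66,15)[1:])"
```

```text
t 5.28 pos [0.477 0.34  0.089] F [-26.3 -48.1  28.3] w 0.296 r 0.15 phi 0.533 j [-0.9   0.39  0.25  1.76 -0.1   1.    0.4 ] tooly [ 0.01 -0.   -1.  ] toolz [0.52 0.85 0.  ]
screw top z [115. 115. 115. 115. 114. 114. 114. 114. 113. 113. 113. 113. 113. 113.
 113. 112. 112. 112. 112. 112. 112. 112. 111. 111. 111.] median top15 0.11365725245441927
0.45 [0.0, 0.0, -0.011] -5.6
0.37 [0.002, 0.0, -0.024] -10.5
0.28 [0.005, 0.0, -0.036] -15.5
0.20 [0.009, 0.0, -0.048] -20.4
0.11 [0.014, 0.0, -0.06] -25.3
0.03 [0.02, 0.0, -0.072] -30.2
-0.06 [0.027, 0.0, -0.082] -35.1
-0.15 [0.035, 0.0, -0.093] -40.0
-0.23 [0.043, 0.0, -0.102] -44.9
-0.32 [0.053, 0.0, -0.111] -49.8
-0.40 [0.063, 0.001, -0.119] -54.7
-0.49 [0.074, 0.001, -0.126] -59.7
-0.57 [0.085, 0.001, -0.132] -64.6
-0.66 [0.097, 0.001, -0.137] -69.5
```

View pics/chk.png

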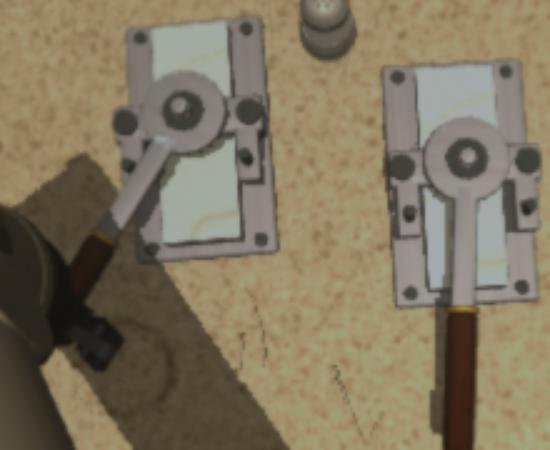

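The picture shows the slack wrench swung to the left, to a handle end near (95,250) in the crop, with the other wrench untouched. The force rose to about 60 N, so this is the left stop, at phi ≈ 0.52. Later strokes will end at 0.48 and returns will go to about -0.68.

>>> move_arm(increments=[{"offset": [0, 0, -0.011], "yaw": -5.6, "jaw": 180}, {"offset": [0.002, 0, -0.024], "yaw": -10.5, "jaw": 180}, {"offset": [0.005, 0, -0.036], "yaw": -15.5, "jaw": 180}, {"offset": [0.009, 0, -0.048], "yaw": -20.4, "jaw": 180}, {"offset": [0.014, 0, -0.06], "yaw": -25.3, "jaw": 180}, {"offset": [0.02, 0, -0.072], "yaw": -30.2, "jaw": 180}, {"offset": [0.027, 0, -0.082], "yaw": -35, "jaw": 180}, {"offset": [0.035, 0, -0.093], "yaw": -40, "jaw": 180}, {"offset": [0.043, 0, -0.102], "yaw": -45, "jaw": 180}, {"offset": [0.053, 0, -0.111], "yaw": -50, "jaw": 180}])

```text
clock: 6.17
position: [0.4633, 0.2175, 0.0894]
ee_rot: [0.699, 0.115, -0.112, -0.697]
ft_force: [-0.4, 0.8, -0.7]
grip_width: 0.294
```

```bash
python3 -c "
from plan import *
state();rows([-.4,-.48,-.55,-.62,-.68,-.7])"
```

```text
t 6.17 pos [0.463 0.217 0.089] F [-0.4  0.8 -0.7] w 0.294 r 0.15 phi -0.315 j [-0.68  0.24  0.17  1.95 -0.04  0.96  1.4 ] tooly [ 0. -0. -1.] toolz [-0.32  0.95 -0.  ]
-0.40 [0.001, 0.001, -0.013] -4.4
-0.48 [0.002, 0.001, -0.025] -9.0
-0.55 [0.004, 0.001, -0.035] -13.0
-0.62 [0.007, 0.002, -0.045] -17.0
-0.68 [0.01, 0.002, -0.054] -20.4
-0.70 [0.011, 0.002, -0.056] -21.6
```

>>> move_arm(increments=[{"offset": [0.001, 0.001, -0.013], "yaw": -4.4, "jaw": 180}, {"offset": [0.002, 0.001, -0.025], "yaw": -9, "jaw": 180}, {"offset": [0.004, 0.001, -0.035], "yaw": -13, "jaw": 180}, {"offset": [0.007, 0.001, -0.045], "yaw": -17, "jaw": 180}, {"offset": [0.01, 0.001, -0.053], "yaw": -20.4, "jaw": 180}, {"offset": [0.01, 0.001, -0.053], "yaw": -20.4, "jaw": 180}])

```text
clock: 6.67
position: [0.4907, 0.1695, 0.0894]
ee_rot: [0.668, 0.237, -0.234, -0.666]
ft_force: [0.5, -1.1, 0.4]
grip_width: 0.291
```

```bash
python3 chk.py; python3 -c "
from plan import *
rows(np.linspace(-.68,.48,19)[1:])"
```

```text
t 6.67 pos [0.491 0.169 0.089] F [ 0.5 -1.1  0.4] w 0.291 r 0.149 phi -0.687 j [-0.56  0.25  0.16  1.93 -0.04  0.96  1.86] tooly [ 0.01 -0.   -1.  ] toolz [-0.63  0.78 -0.  ]
screw top z [115. 114. 114. 114. 114. 114. 114. 114. 113. 113. 113. 113. 113. 113.
 113. 113. 113. 113. 113. 113. 113. 113. 113. 112. 112.] median top15 0.11354141260471606
-0.62 [-0.001, 0.001, 0.01] 3.4
-0.55 [0.0, 0.001, 0.019] 7.1
-0.49 [0.002, 0.001, 0.029] 10.8
-0.42 [0.004, 0.001, 0.038] 14.5
-0.36 [0.007, 0.001, 0.047] 18.2
-0.29 [0.01, 0.001, 0.057] 21.9
-0.23 [0.014, 0.001, 0.065] 25.6
-0.16 [0.018, 0.001, 0.074] 29.3
-0.10 [0.023, 0.001, 0.082] 33.0
-0.04 [0.029, 0.001, 0.09] 36.7
0.03 [0.035, 0.001, 0.098] 40.4
0.09 [0.041, 0.001, 0.105] 44.0
0.16 [0.048, 0.001, 0.112] 47.7
0.22 [0.056, 0.001, 0.118] 51.4
0.29 [0.063, 0.001, 0.124] 55.1
0.35 [0.071, 0.001, 0.129] 58.8
0.42 [0.08, 0.001, 0.134] 62.5
0.48 [0.088, 0.001, 0.138] 66.2
```

>>> move_arm(increments=[{"offset": [0, 0, 0.01], "yaw": 3.4, "jaw": 180}, {"offset": [0, 0, 0.019], "yaw": 7, "jaw": 180}, {"offset": [0.002, 0, 0.029], "yaw": 10.8, "jaw": 180}, {"offset": [0.004, 0, 0.038], "yaw": 14.5, "jaw": 180}, {"offset": [0.007, 0, 0.047], "yaw": 18.2, "jaw": 180}, {"offset": [0.01, 0, 0.057], "yaw": 22, "jaw": 180}, {"offset": [0.014, 0, 0.065], "yaw": 25.6, "jaw": 180}, {"offset": [0.018, 0, 0.074], "yaw": 29.3, "jaw": 180}, {"offset": [0.023, 0, 0.082], "yaw": 33, "jaw": 180}, {"offset": [0.029, 0, 0.09], "yaw": 36.7, "jaw": 180}])

```text
clock: 7.55
position: [0.4566, 0.2589, 0.0896]
ee_rot: [0.708, 0.012, -0.008, -0.706]
ft_force: [3.4, -4.7, 1.4]
grip_width: 0.296
```

```bash
python3 -c "
from plan import *
state();rows(np.linspace(-.04,.48,9)[1:])"
```

```text
t 7.55 pos [0.457 0.259 0.09 ] F [ 3.4 -4.7  1.4] w 0.296 r 0.149 phi -0.034 j [-0.77  0.26  0.18  1.91 -0.05  0.97  1.04] tooly [ 0.01 -0.   -1.  ] toolz [-0.03  1.   -0.  ]
0.03 [-0.0, 0.002, 0.009] 3.0
0.09 [0.0, 0.002, 0.019] 6.7
0.15 [0.002, 0.002, 0.028] 10.5
0.22 [0.004, 0.002, 0.038] 14.2
0.29 [0.007, 0.002, 0.047] 17.9
0.35 [0.01, 0.002, 0.056] 21.6
0.42 [0.014, 0.002, 0.065] 25.4
0.48 [0.018, 0.002, 0.074] 29.1
```

>>> move_arm(increments=[{"offset": [0, 0.001, 0.009], "yaw": 3, "jaw": 180}, {"offset": [0, 0.001, 0.019], "yaw": 6.7, "jaw": 180}, {"offset": [0.002, 0.001, 0.028], "yaw": 10.5, "jaw": 180}, {"offset": [0.004, 0.001, 0.038], "yaw": 14.2, "jaw": 180}, {"offset": [0.007, 0.001, 0.047], "yaw": 18, "jaw": 180}, {"offset": [0.01, 0.001, 0.056], "yaw": 21.6, "jaw": 180}, {"offset": [0.014, 0.001, 0.065], "yaw": 25.4, "jaw": 180}, {"offset": [0.018, 0.001, 0.074], "yaw": 29, "jaw": 180}, {"offset": [0.018, 0.001, 0.074], "yaw": 29, "jaw": 180}])

```text
clock: 8.3
position: [0.4722, 0.3348, 0.0886]
ee_rot: [0.687, -0.167, 0.172, -0.686]
ft_force: [-1.3, -4.5, 2.7]
grip_width: 0.293
```

```bash
python3 chk.py; python3 -c "
from plan import *
rows(np.linspace(.48,-.68,15)[1:])"
```

```text
t 8.3 pos [0.472 0.335 0.089] F [-1.3 -4.5  2.7] w 0.293 r 0.151 phi 0.487 j [-0.89  0.37  0.23  1.78 -0.09  1.    0.46] tooly [ 0.01 -0.   -1.  ] toolz [0.46 0.89 0.  ]
screw top z [111. 111. 110. 110. 109. 109. 109. 108. 108. 108. 108. 108. 108. 108.
 108. 107. 107. 107. 107. 107. 107. 107. 107. 107. 107.] median top15 0.1083461344111194
0.40 [0.002, 0.001, -0.013] -4.7
0.31 [0.003, 0.001, -0.025] -9.4
0.23 [0.006, 0.001, -0.037] -14.2
0.15 [0.01, 0.001, -0.049] -18.9
0.07 [0.014, 0.001, -0.061] -23.7
-0.02 [0.019, 0.001, -0.072] -28.4
-0.10 [0.026, 0.001, -0.082] -33.2
-0.18 [0.033, 0.001, -0.092] -37.9
-0.27 [0.041, 0.001, -0.102] -42.7
-0.35 [0.05, 0.001, -0.111] -47.4
-0.43 [0.059, 0.001, -0.119] -52.2
-0.51 [0.07, 0.001, -0.126] -56.9
-0.60 [0.08, 0.001, -0.132] -61.7
-0.68 [0.091, 0.001, -0.138] -66.4
```

>>> move_arm(increments=[{"offset": [0.001, 0, -0.013], "yaw": -4.7, "jaw": 180}, {"offset": [0.003, 0, -0.025], "yaw": -9.4, "jaw": 180}, {"offset": [0.006, 0, -0.037], "yaw": -14.2, "jaw": 180}, {"offset": [0.01, 0, -0.049], "yaw": -19, "jaw": 180}, {"offset": [0.014, 0, -0.061], "yaw": -23.7, "jaw": 180}, {"offset": [0.019, 0, -0.072], "yaw": -28.4, "jaw": 180}, {"offset": [0.026, 0, -0.082], "yaw": -33.2, "jaw": 180}, {"offset": [0.033, 0, -0.092], "yaw": -38, "jaw": 180}, {"offset": [0.041, 0, -0.102], "yaw": -42.7, "jaw": 180}, {"offset": [0.05, 0, -0.111], "yaw": -47.4, "jaw": 180}])

```text
clock: 9.18
position: [0.4642, 0.2126, 0.0891]
ee_rot: [0.697, 0.126, -0.122, -0.695]
ft_force: [0.6, 0.2, 0.1]
grip_width: 0.298
```

```bash
python3 -c "
from plan import *
state();rows([-.43,-.51,-.6,-.68])"
```

```text
t 9.18 pos [0.464 0.213 0.089] F [0.6 0.2 0.1] w 0.298 r 0.151 phi -0.348 j [-0.67  0.23  0.16  1.95 -0.04  0.96  1.44] tooly [ 0.01 -0.   -1.  ] toolz [-0.35  0.94 -0.  ]
-0.43 [0.001, 0.001, -0.012] -4.4
-0.51 [0.003, 0.001, -0.024] -9.0
-0.60 [0.005, 0.001, -0.037] -14.1
-0.68 [0.009, 0.001, -0.049] -18.7
```

>>> move_arm(increments=[{"offset": [0.001, 0.001, -0.012], "yaw": -4.4, "jaw": 180}, {"offset": [0.003, 0.001, -0.024], "yaw": -9, "jaw": 180}, {"offset": [0.005, 0.001, -0.037], "yaw": -14, "jaw": 180}, {"offset": [0.009, 0.001, -0.049], "yaw": -18.7, "jaw": 180}, {"offset": [0.009, 0.001, -0.049], "yaw": -18.7, "jaw": 180}])

```text
clock: 9.6
position: [0.4905, 0.168, 0.0888]
ee_rot: [0.668, 0.238, -0.234, -0.665]
ft_force: [1.2, -1.8, 0.1]
grip_width: 0.295
```

```bash
python3 -c "
from plan import *
state();rows(np.linspace(-.68,.48,19)[1:11])"
```

```text
t 9.6 pos [0.49  0.168 0.089] F [ 1.2 -1.8  0.1] w 0.295 r 0.15 phi -0.693 j [-0.56  0.25  0.16  1.93 -0.04  0.96  1.87] tooly [ 0.01 -0.   -1.  ] toolz [-0.63  0.78 -0.01]
-0.62 [0.001, 0.001, 0.012] 3.8
-0.55 [0.001, 0.001, 0.021] 7.5
-0.49 [0.003, 0.001, 0.031] 11.2
-0.42 [0.005, 0.001, 0.04] 14.8
-0.36 [0.008, 0.001, 0.049] 18.5
-0.29 [0.011, 0.001, 0.059] 22.2
-0.23 [0.015, 0.0, 0.067] 25.9
-0.16 [0.02, 0.0, 0.076] 29.6
-0.10 [0.025, 0.0, 0.084] 33.3
-0.04 [0.03, 0.0, 0.092] 37.0
```

>>> move_arm(increments=[{"offset": [0.001, 0.001, 0.012], "yaw": 3.8, "jaw": 180}, {"offset": [0.001, 0.001, 0.021], "yaw": 7.5, "jaw": 180}, {"offset": [0.003, 0.001, 0.031], "yaw": 11.2, "jaw": 180}, {"offset": [0.005, 0.001, 0.04], "yaw": 14.8, "jaw": 180}, {"offset": [0.008, 0.001, 0.049], "yaw": 18.5, "jaw": 180}, {"offset": [0.011, 0.001, 0.058], "yaw": 22, "jaw": 180}, {"offset": [0.015, 0, 0.067], "yaw": 26, "jaw": 180}, {"offset": [0.02, 0, 0.076], "yaw": 29.6, "jaw": 180}, {"offset": [0.025, 0, 0.084], "yaw": 33.3, "jaw": 180}])

```text
clock: 10.35
position: [0.4567, 0.2491, 0.0886]
ee_rot: [0.707, 0.036, -0.03, -0.705]
ft_force: [4.9, -4.3, -0.9]
grip_width: 0.293
```

```bash
python3 chk.py; python3 -c "
from plan import *
rows(np.arange(-.06,.5,.05))"
```

```text
t 10.35 pos [0.457 0.249 0.089] F [ 4.9 -4.3 -0.9] w 0.293 r 0.15 phi -0.099 j [-0.75  0.25  0.17  1.93 -0.04  0.96  1.11] tooly [ 0.01 -0.   -1.  ] toolz [-0.09  1.   -0.  ]
screw top z [109. 109. 109. 108. 108. 108. 108. 107. 107. 107. 107. 107. 107. 106.
 106. 106. 106. 106. 106. 106. 106. 105. 105. 105. 105.] median top15 0.1074419153181454
-0.06 [0.0, 0.001, 0.004] 1.8
-0.01 [0.001, 0.001, 0.011] 4.6
0.04 [0.002, 0.001, 0.019] 7.5
0.09 [0.003, 0.001, 0.026] 10.4
0.14 [0.004, 0.001, 0.033] 13.2
0.19 [0.006, 0.001, 0.041] 16.1
0.24 [0.008, 0.001, 0.048] 18.9
0.29 [0.011, 0.001, 0.055] 21.8
0.34 [0.014, 0.001, 0.062] 24.7
0.39 [0.017, 0.001, 0.068] 27.5
0.44 [0.021, 0.001, 0.075] 30.4
0.49 [0.025, 0.001, 0.081] 33.3
```

>>> move_arm(increments=[{"offset": [0.001, 0, 0.01], "yaw": 4, "jaw": 180}, {"offset": [0.002, 0, 0.019], "yaw": 7.5, "jaw": 180}, {"offset": [0.003, 0, 0.026], "yaw": 10.4, "jaw": 180}, {"offset": [0.004, 0, 0.033], "yaw": 13.2, "jaw": 180}, {"offset": [0.006, 0, 0.041], "yaw": 16, "jaw": 180}, {"offset": [0.008, 0, 0.048], "yaw": 19, "jaw": 180}, {"offset": [0.011, 0, 0.055], "yaw": 21.8, "jaw": 180}])

```text
clock: 10.98
position: [0.4616, 0.3066, 0.0886]
ee_rot: [0.7, -0.101, 0.106, -0.699]
ft_force: [-0.3, -5.5, 2.3]
grip_width: 0.292
```

```bash
python3 chk.py; python3 -c "
from plan import *
rows(np.arange(.3,.5,.03))"
```

```text
t 10.98 pos [0.462 0.307 0.089] F [-0.3 -5.5  2.3] w 0.292 r 0.151 phi 0.287 j [-0.85  0.32  0.2   1.84 -0.07  0.98  0.66] tooly [ 0.01 -0.   -1.  ] toolz [ 0.29  0.96 -0.  ]
screw top z [107. 106. 106. 106. 105. 105. 105. 105. 105. 105. 105. 104. 104. 104.
 104. 104. 104. 104. 104. 103. 103. 103. 103. 103. 103.] median top15 0.10473398872537643
0.30 [0.001, 0.001, 0.0] 0.2
0.33 [0.001, 0.001, 0.005] 2.0
0.36 [0.001, 0.001, 0.009] 3.7
0.39 [0.002, 0.001, 0.014] 5.4
0.42 [0.002, 0.001, 0.018] 7.1
0.45 [0.003, 0.001, 0.023] 8.8
0.48 [0.003, 0.001, 0.027] 10.5
```

>>> move_arm(increments=[{"offset": [0.001, 0, 0.005], "yaw": 2, "jaw": 180}, {"offset": [0.001, 0, 0.009], "yaw": 3.7, "jaw": 180}, {"offset": [0.002, 0, 0.014], "yaw": 5.4, "jaw": 180}, {"offset": [0.002, 0, 0.018], "yaw": 7, "jaw": 180}, {"offset": [0.003, 0, 0.023], "yaw": 8.8, "jaw": 180}, {"offset": [0.003, 0, 0.026], "yaw": 10.2, "jaw": 180}, {"offset": [0.003, 0, 0.026], "yaw": 10.2, "jaw": 180}])

```text
clock: 11.62
position: [0.4715, 0.3319, 0.0885]
ee_rot: [0.688, -0.164, 0.169, -0.687]
ft_force: [-0.9, -3.5, 1.5]
grip_width: 0.294
```

```bash
python3 chk.py
```

```text
t 11.62 pos [0.471 0.332 0.088] F [-0.9 -3.5  1.5] w 0.294 r 0.151 phi 0.468 j [-0.89  0.37  0.23  1.78 -0.09  1.    0.47] tooly [ 0.01 -0.   -1.  ] toolz [0.46 0.89 0.  ]
screw top z [106. 106. 105. 105. 105. 105. 105. 104. 104. 104. 104. 104. 104. 104.
 104. 104. 104. 104. 104. 103. 103. 103. 103. 103. 103.] median top15 0.10449574286121865
```

Before letting go I'll check more carefully, averaging several frames against clamp B, whose top is known to be 105 mm.

```bash
cat > cmp.py <<'E'
from h import *
D=[]
for i in range(6):
    p=manip.camera("top");D.append(p["depth"])
d=np.mean(D,0);K=np.array(p["intrinsics"]);R=np.array(p["R"]).T;c=-R@np.array(p["t"])
for nm,(x,y) in dict(A=(252,202),B=(367,223)).items():
    v,u=np.mgrid[y-8:y+9,x-8:x+9];n=cv2.undistortPoints(np.stack([u.ravel(),v.ravel()],1).astype(float)[:,None],K,np.array(p["D"]))[:,0]
    W=c+(np.c_[n,np.ones(len(n))]*d[y-8:y+9,x-8:x+9].ravel()[:,None])@R.T
    z=W[:,2]*1000;s=np.sort(z)[::-1];print(nm,s[:40].round(1));print((z.reshape(17,17)[2:-2,2:-2]).round().astype(int))
E
python3 cmp.py
```

```text
A [371.3 237.  236.  235.4 235.2 235.1 104.4 103.9 103.9 103.8 103.7 103.7
 103.6 103.6 103.5 103.4 103.4 103.3 103.3 103.3 103.3 103.3 103.2 103.1
 103.1 103.  103.  103.  103.  102.9 102.9 102.9 102.8 102.8 102.6 102.4
 102.2 101.7 101.5 101.1]
[[ 94  95  94  95  95  97  98  98  97  94  94  95  95]
 [ 94  95  97  98  98  97  98  97  99  97  97  97  95]
 [ 94  96  97  98  98  96  98  98  96  98  98  98  97]
 [ 97  97  98  98  98  98  97  98  97  97  98  97  99]
 [ 99  97  98  97  98 103 103 103  95  98 235  97  97]
 [ 97  97  98  98 104 102 104 103 103  97  97  97  98]
 [ 98  97  97 103 104 103 103 103 103 102  97  98  97]
 [ 99  96  99 103 103 104 104 104 104 101  97  97  97]
 [236  97  98 103 103 103 103 103 103 101  98  97  98]
 [ 96  97  98  97 103 104 104 103 102  98  97  98  98]
 [ 97  96  98  97  97 100 102 237  99  98  97  97  97]
 [ 97  98  98  97  97 235  97  97  98  97  97  97  98]
 [ 97  97  97  98  97  97  98  98  97  97  95  98  97]]
B [240.8 235.2 234.7 105.3 105.3 105.2 105.1 105.  105.  104.9 104.8 104.8
 104.8 104.7 104.7 104.6 104.6 104.5 104.5 104.4 104.4 104.3 104.2 104.2
 104.2 104.2 104.1 104.1 103.9 103.9 103.9 103.8 103.8 103.6 103.5 103.1
 101.7 100.8 100.2  99.8]
[[ 96  98  97  97  97  97  98  97  97  97  97  97  94]
 [ 97  97  97  98  98  96  98  97  98  97  98  97  96]
 [ 97  97  97  97  97 104 104 104  98  97  97  97  97]
 [ 97  97  98 100 103 105 105 105 105  97  98  98  96]
 [ 97  97  99 105 105 105 105 105 104  98  97  96  97]
 [ 97  96  99 105 104 105 241 104 104 104  97  97  98]
 [ 98  97  99 104 105 105 104 105 105  98  98  98  98]
 [ 98  96  97 101 104 104 104 104 105  98  98  98  97]
 [ 97  97  97  99 100 103 104 102 100  97  98  98  97]
 [ 98  97  98  97  98  98  98  97  97  97  98  97  96]
 [ 98  97  97  97  97  96  97  98  98  98  97  98  97]
 [ 98 235  97  98  98  97  97  97  96  98  98  97  94]
 [ 95  97  97  98  98  97  98  97  97  97  97  95  94]]
```

A's screw top is at 103.3 mm as measured, against 104.6 mm for B. That corresponds to about 2.6 rad on the wheel, so the foot is pressed on the stone. Letting go and lifting.

>>> move_arm(increments=[{"offset": [0, 0, 0], "yaw": 0, "jaw": 100}, {"offset": [0, 0, 0], "yaw": 0, "jaw": 50}, {"offset": [0, 0, 0], "yaw": 0, "jaw": 0}, {"offset": [0, 0, 0], "yaw": 0, "jaw": 0}, {"offset": [0, -0.02, 0], "yaw": 0, "jaw": 0}, {"offset": [0, -0.05, 0], "yaw": 0, "jaw": 0}, {"offset": [0, -0.08, 0], "yaw": 0, "jaw": 0}, {"offset": [0, -0.11, 0], "yaw": 0, "jaw": 0}, {"offset": [0, -0.13, 0], "yaw": 0, "jaw": 0}, {"offset": [0, -0.13, 0], "yaw": 0, "jaw": 0}])

```text
clock: 12.8
position: [0.4724, 0.334, 0.2238]
ee_rot: [-0.685, 0.162, -0.17, 0.69]
ft_force: [0.1, 0.6, -0.4]
grip_width: 1.0
```

```bash
python3 -c "
from plan import *
state()
p=manip.camera('scene');cv2.imwrite('pics/end.png',p['pixels'][:,:,::-1])"; python3 cmp.py | grep '^[AB]'
```

```text
t 12.8 pos [0.472 0.334 0.224] F [ 0.1  0.6 -0.4] w 1.0 r 0.151 phi 0.483 j [-0.9   0.23  0.24  1.65 -0.05  1.26  0.45] tooly [ 0.01  0.   -1.  ] toolz [0.46 0.89 0.01]
A [240.9 235.6 235.3 234.6 234.6 233.  232.8 232.8 104.5 104.4 104.3 104.1
B [235.9 235.  234.4 234.4 105.7 105.5 105.5 105.3 105.3 105.1 105.1 105.1
```

View pics/end.png

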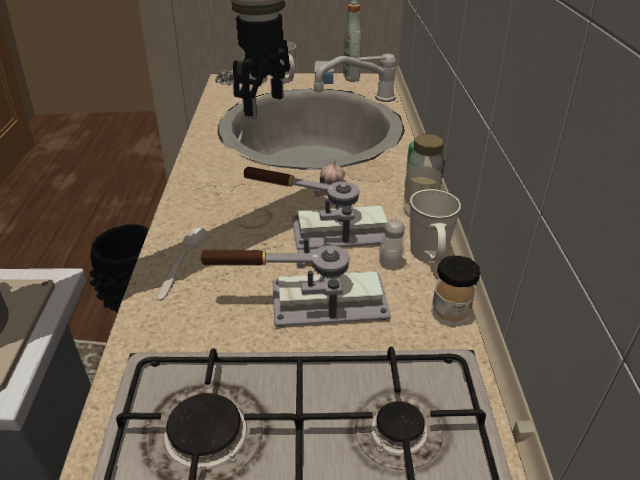

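The gripper is clear of everything, at about (260,80). The slack clamp's wrench rests on the left with its handle at (270,178). The other wrench and the objects around are where they were. Handing in.

```bash
python3 -c "
from workcell import manip
print(manip.hand_in())"
```

```text
the job is handed in; nothing more can be done
None
```

I tightened the slack clamp, which was the left one, and handed the job in at about 13 s. The hand-in reports no verdict.

**What I did:** I held the left wrench's handle in a loose fork of the fingers and made three clockwise strokes, with free returns between them. Then I opened the fingers and lifted clear.

**Last checks:**
- **Screw height:** the screw top went from about 116.5 mm to about 103.5 mm. The tight clamp, known to be 105 mm, read 104.6 mm in the same pictures. That puts the wheel at about 2.6 rad, against the 2.22 needed, so the foot should be pressed on the stone.
- **Force on the last stroke:** it stayed at 4–7 N, with no clear rise as the pad squeezed. The tightness therefore rests on the height measurement alone.
- **Surroundings:** the final picture shows the other wrench and the objects around unmoved, and the robot touching nothing.

**One thing went wrong:** the first stroke ran slightly into the left-hand stop, and the wrist force was about 60 N at the end of it. That is under the 120 N wrist limit. I read the push as coming through the fingers, which the 40 N limit on the arm and gripper body should not cover. The later strokes stopped short of it.

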